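Bring a bolt bin down the gravity lane without a knock

ROBOT

A 6-joint arm with a two-finger parallel gripper is mounted at the origin on the work surface. World frame = base frame: x ahead of the robot, y to its left, z up, the work surface at z = 0. Lengths are in m, angles in rad, forces in N, time in s.
With the tool pointing down it reaches from about 0.4 to 0.825 m from the base axis. Payload 7 kg.
Tool frame: the origin (TCP) lies at the very end of the fingers, on their centre line; the grasp point (between the pads) lies 19 mm behind it; z points along the fingers, y is the line along which they close (so a half turn about z gives the same grasp; the last joint's range is limited). The gripper opens to 88 mm and grips with 3 to 60 N. Pads are 19 mm wide; open, the fingers measure 130 mm over their backs; the gripper's body (78 mm by 193 mm) begins 47 mm behind the grasp point.
Start: joints at [1.522, 0.359, 0.012, 0, -1.224, -0.288], TCP at [0.223, 0.637, 0.227] pointing down, gripper open.
Joint ranges: [-3.07, 3.07], [-1.43, 2.12], [-1.02, 1.25], [-3.03, 1.67], [-3.05, -0], [-3.03, 3.03]. Speed limits (rad/s): [2.39, 2.39, 3.01, 3.14, 3.14, 3.14].

INTERFACE

Orientations are given as [roll, pitch, yaw] about the fixed x, y, z axes, in that order (R = Rz(yaw) Ry(pitch) Rx(roll)).
In Python, from station import * gives the robot as it stands.
- The arm moves only by the tool servo_tool, never from a script. Its argument "moves" is a list of rows, each an object of numbers: "jaw": the opening, from 0 (shut) to 1 (fully open); "dx", "dy", "dz": the shift along the world's x, y, z in m; "roll": the turn about the world's z in degrees. A call has exactly 10 rows; each row shifts and turns the commanded pose from where the row before left it; what a row does not reach is not made up. A row lasts 1/8 s, in which the tool goes at most 62.5 mm and 10.7 degrees, less where a joint would pass 70% of its speed; a pose out of reach is approached as far as the arm can. A call with a gripper value outside its range is refused whole. The fingers move at their own pace and stop on an object; "newtons" is the grip in N (left out, the last holds). Time passes only in rows, so rows that do not move let the fingers close, or fill a call up. It gives the time, the measured TCP pose, the force, the opening and the grip force at its end, in the units of the state.
- get_state(): the state, without advancing time (a new reading comes with each control period).
- grab_frame(name): name is "side" or "top"; returns (picture, depth): 400x640x3 uint8, red, green, blue; 400x640 float32, m along the optical axis (not along the pixel's ray), 0 where there is no reading.
- calibration(name): a dict with "intrinsics" (3x3 intrinsics, pixels), "R" (3x3) and "t" (3): a world point X has camera coordinates R X + t. Camera axes: x right, y down, z forward; pixel columns grow to the right and rows downward; lengths in m; the calibration is good to about 2 mm. A picture is of the moment at which its call begins. calibration takes no time and is no camera call.
- job_done(): hands the job in; it is judged then, once.
The state is a dict: "t": time; "q": joint angles; "qd": joint speeds; "joint_efforts": joint torques, N m; "eef_pos": TCP position; "ee_rot": TCP orientation; "force": force on the tool from outside, world axes, zero at the start; "moment": the same for the moment, N m; "width": finger opening in m; "gripper_force": force on a finger pad.
Only numpy, scipy, OpenCV 4.12 (cv2) and the standard library are available. Lean on these libraries where they do the work, as an engineer would, in place of code of your own. Each camera call takes 0.05 s, during which the arm holds its last target. There are 200 camera calls.

TASK

Press the release paddle so that the bin carriage rolls down the gravity lane, and catch it softly by its sprung front buffer once it is out of the hood: move along with it and slow it down, so that the buffer gives no more than half its stroke. Stop it on the open stretch, well short of the end bumpers, hold it still there for two seconds, then ease it slowly down against the bumpers and leave it resting there. Leave everything else on the bench alone.

Things in the scene. Friction and masses are not known exactly. Their poses are not given: they have to be found in the camera images.
- lane: Straight gravity lane, fixed to the table; slopes down along its own +x, its -y side faces the robot. Origin on the table below its centre line. At own x the deck is at z = 0.075 - 0.06 x (slope 0.06 rad), from x = -0.385 to 0.385, 134 mm wide, side rims 10 mm high. A clear hood covers it from x = -0.38 to its mouth at x = -0.03, roof 110 mm over the deck; below that the lane is open.
- lane_end (a point): On the deck's centre line at own x = 0.30 of the lane, in the plane of the two rubber end bumpers that stop the carriage's nose bar: 45 mm high, 24 mm wide, centred 48 mm either side of this point, 72 mm clear between them: closed fingers and the buffer plate's middle pass between. The deck runs on 85 mm beyond.
- carriage (a joint): Travel of the bin carriage down the lane, m: 0 at the start, held by the gate; 0.17 when its buffer plate reaches the hood's mouth; 0.53 when its nose bar rests on the bumpers. Wheeled chassis with a red bin of bolts, 150 mm long, 120 wide, 85 high over the deck; guided, cannot tip. Nominal 0.76 kg (0.72 to 1.0). Braked wheels: drag 1.5 N per m/s, no other friction; 0.43 to 0.59 N holds it still.
- buffer (a joint): Compression of the carriage's sprung front buffer plate, m: 0 relaxed, 0.03 fully in. Stiffness 90 N/m, damping 2 N per m/s: about 4 to 7 mm when the carriage is held still. More than 0.015 is a knock; fingers just standing in the way of the rolling carriage take it beyond that.
- buffer_face (a point): Middle of the downhill face of the buffer plate, upright, 76 mm wide, 10 to 80 mm above the deck (this point 45 mm above it); own x of the lane = -0.20 + travel - compression. Block it here from downhill with closed fingers pointing down. Let go, the carriage gains speed with a time constant of 0.4 to 0.7 s up to 0.28 to 0.39 m/s.
- gate (a joint): Angle of the gate rocker, rad: 0 shut, 0.20 fully pressed. The blade lets the carriage go before 0.15, pushing it back a few mm first. The rocker stays where it is left (not sprung); pressing takes about 2 N at the paddle.
- paddle_top (a point): Centre of the top of the rocker's flat rubber release paddle, 44 mm along the lane by 48 mm across, beside the lane on its robot side just below the hood's mouth, 72 mm above deck level. Its full stroke is 26 mm down, turning about a pivot 130 mm further up the lane; free space beneath it.
- tape: Bystander, leave alone: loose roll of tape standing flat, 96 mm across, 48 mm high, robot side of the lane. Origin at the centre of its underside.
- jar: Bystander, leave alone: loose jar, 60 mm across, 90 mm high, robot side of the lane, near its lower end. Origin at the centre of its underside.
- nut_bin: Bystander, leave alone: loose open bin of nuts, 130 x 100 x 65 mm, past the lower end of the lane. Origin at the centre of its underside.
- washer_bin: Bystander, leave alone: loose open blue bin, 130 x 100 x 65 mm, robot side of the lane. Origin at the centre of its underside.
- tablet: Bystander, leave alone: loose dark handheld tablet lying flat, 150 x 75 x 13 mm, robot side of the lane. Origin at the centre of its underside.

How it is judged:
By the outcome, as a careful person would: the job done as asked, in the order asked, and still so for the second after the job is handed in, with the robot touching nothing.
It also fails if it takes over 35 s, if anything falls off the work surface, if the arm or the gripper's body presses on something with over 40 N, if the wrist force passes 120 N, or if a joint passes its speed limit or range.

## Working session

There is one attempt and no reset: what is moved stays moved. The work goes in short steps, Python scripts to look and compute and a tool call to move; the robot and the scene stay as the last step left them, time stands still between calls to the robot, and variables do not carry over. Pictures are saved under pics/ and viewed, at most 10 in all, crops included, and the job is handed in when it is done.

Besides the shell and the picture viewer there is one more tool, called in YAML: its name, and indented under it one key for each argument. servo_tool: Moves the arm, as the interface text tells. Its arguments: {"type":"object","properties":{"moves":{"type":"array","items":{"type":"object","properties":{"jaw":{"type":"number"},"dx":{"type":"number"},"dy":{"type":"number"},"dz":{"type":"number"},"roll":{"type":"number"}}}},"newtons":{"type":"number"}},"required":["moves"]}

```bash
mkdir -p pics; ls
python3 - <<'E'
from station import *
import cv2
for n in("top","side"):
    p,d=grab_frame(n); cv2.imwrite(f"pics/{n}0.png",p[:,:,::-1]); 
    import numpy as np; np.save(f"{n}0.npy",d)
    c=calibration(n); print(n,c)
s=get_state(); print(s)
E
```

```text
pics
top {'intrinsics': array([[362.15846015,   0.        , 321.13437084],
       [  0.        , 362.15846015, 199.25976168],
       [  0.        ,   0.        ,   1.        ]]), 'R': array([[-0.02134963, -0.99957367,  0.0199168 ],
       [-0.99817449,  0.02018554, -0.05692312],
       [ 0.05649682, -0.02109573, -0.99817988]]), 't': array([-0.02421552,  0.45329307,  1.33252659])}
side {'intrinsics': array([[408.38156082,   0.        , 321.65547041],
       [  0.        , 408.38156082, 198.10119536],
       [  0.        ,   0.        ,   1.        ]]), 'R': array([[ 7.25421229e-01, -6.88304913e-01,  6.21785573e-04],
       [-3.82284428e-01, -4.03649712e-01, -8.31219301e-01],
       [ 5.72383312e-01,  6.02746428e-01, -5.55944320e-01]]), 't': array([-0.32246504,  0.23910114,  1.11172084])}
{'t': 0.1, 'q': array([ 1.52210319e+00,  3.59330828e-01,  1.11384385e-02, -3.05776227e-04,
       -1.22410044e+00, -2.88071063e-01]), 'qd': array([ 1.96299941e-03,  4.76243937e-06,  3.76639158e-03, -9.88873322e-04,
       -6.20275259e-04, -2.81768397e-04]), 'joint_efforts': array([-1.30399680e-03, -5.84166312e+01,  2.93749040e+01,  7.01554477e+00,
        1.01232881e-02, -4.22094922e-05]), 'eef_pos': array([0.22294369, 0.63664852, 0.22570157]), 'ee_rot': array([ 3.14007614e+00, -1.49583004e-04, -3.36868200e-01]), 'force': array([0.11838477, 0.72298777, 0.32058576]), 'moment': array([ 0.03937596, -0.01799401,  0.08313784]), 'gripper_force': 0.0, 'width': 0.08781681760665969}
```

View pics/top0.png

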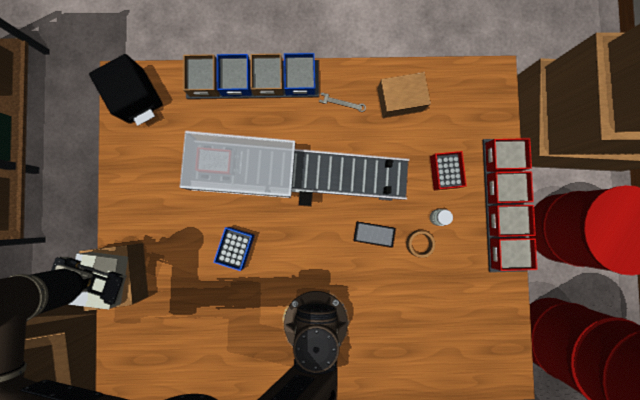

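View pics/side0.png

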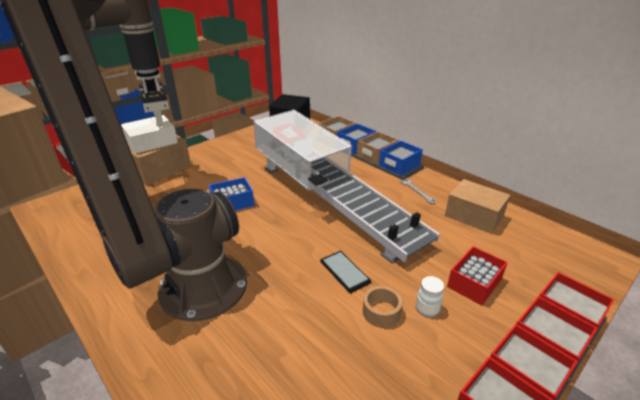

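The top view shows the lane from about (182,160) to (408,180), with the hood mouth near x=295, paddle near (305,199) and bumpers near (388,163) and (388,190). I'll enlarge it.

Run:
```python
import cv2
p=cv2.imread("pics/top0.png")[120:220,280:420]; cv2.imwrite("pics/c1.png",cv2.resize(p,None,fx=5.5,fy=5.5,interpolation=cv2.INTER_CUBIC))
p=cv2.imread("pics/side0.png")[130:270,290:450]; cv2.imwrite("pics/c2.png",cv2.resize(p,None,fx=4,fy=4,interpolation=cv2.INTER_CUBIC))
```

```text
(no output)
```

View pics/c1.png

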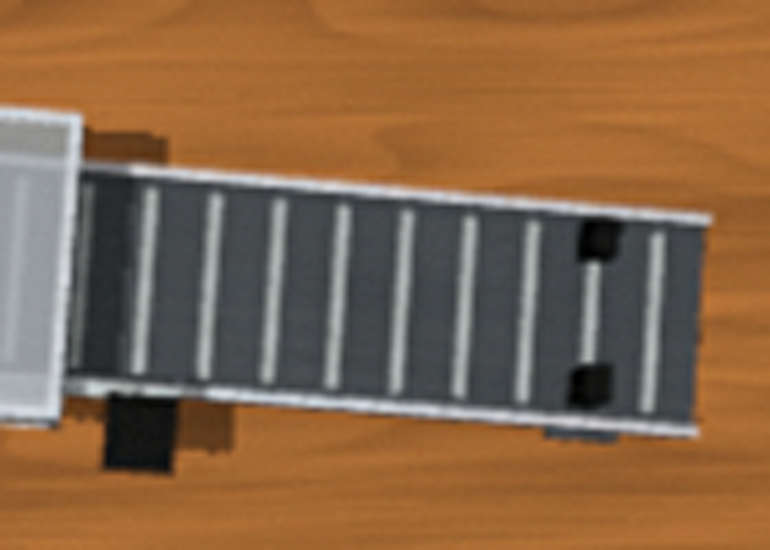

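View pics/c2.png

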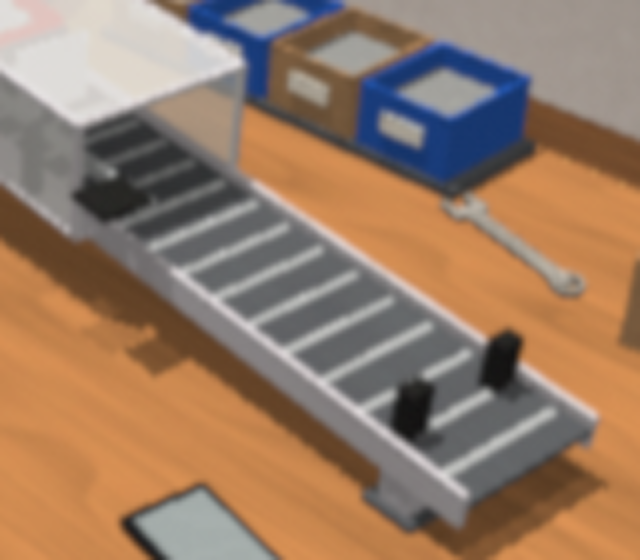

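In the crops I see these points. Top crop (5.5x): hood roof corners (82,115) and (60,418), lane-end rim corners (712,217) and (698,432), bumper tops (600,238) and (591,385), paddle corners (108,397) (178,400) (172,472) (103,468). Next I fit the lane pose.

```bash
cat > h.py <<'E'
import numpy as np
from station import *
C={n:calibration(n) for n in("top","side")}
def proj(X,n="top"):
    c=C[n]; p=(c["R"]@np.atleast_2d(X).T).T+c["t"]; p=p@c["intrinsics"].T; return p[:,:2]/p[:,2:]
def ray_z(u,z,n="top"):
    c=C[n]; o=-c["R"].T@c["t"]; d=c["R"].T@np.linalg.solve(c["intrinsics"],[u[0],u[1],1]); return o+d*(z-o[2])/d[2]
def crop(p): return (np.array(p,float)+.5)/5.5-.5+[280,120]
E
python3 - <<'E'
from h import *
from scipy.optimize import least_squares
deck=lambda x:.075-.06*x
obs=[crop(p) for p in [(82,115),(60,418),(712,217),(698,432),(600,238),(591,385)]]
def L2W(q,l):
    c,s=np.cos(q[2]),np.sin(q[2]); return np.array([q[0]+c*l[0]-s*l[1],q[1]+s*l[0]+c*l[1],l[2]])
def pts(q):
    l=[(-.03,q[3],deck(-.03)+.11),(-.03,-q[3],deck(-.03)+.11),(.385,q[4],deck(.385)+.01),(.385,-q[4],deck(.385)+.01),(.30+q[5],.048,deck(.3)+.045),(.30+q[5],-.048,deck(.3)+.045)]
    return np.array([L2W(q,a) for a in l])
f=lambda q:(proj(pts(q))-obs).ravel()
r=least_squares(f,[.5,0,-1.57,.08,.07,.005]); q=r.x; print(q.round(4),r.fun.round(2))
# paddle
for p in [(140,434),(108,397),(178,400),(172,472),(103,468)]:
    X=ray_z(crop(p),.075+.072-.0); c,s=np.cos(q[2]),np.sin(q[2]); d=X[:2]-q[:2]; print("paddle",X.round(4),(c*d[0]+s*d[1]).round(4),(-s*d[0]+c*d[1]).round(4))
# depth check: paddle & deck
dd=np.load("top0.npy")
for p in [(140,434),(310,290),(600,238),(30,250)]:
    u=crop(p); d=dd[int(round(u[1])),int(round(u[0]))]; c=C["top"]; X=c["R"].T@(np.linalg.solve(c["intrinsics"],[u[0]*d,u[1]*d,d])-c["t"]); 
    e=X[:2]-q[:2];cc,s=np.cos(q[2]),np.sin(q[2]); print(p,X.round(4),(cc*e[0]+s*e[1]).round(4),(-s*e[0]+cc*e[1]).round(4))
# side reprojection
for l in [(-.03,q[3],deck(-.03)+.11),(-.03,-q[3],deck(-.03)+.11),(.385,q[4],deck(.385)+.01),(.385,-q[4],deck(.385)+.01)]:
    print("side crop",((proj(L2W(q,l),"side")[0]-[290,130])*4).round(0))
for a,z in [((430,217),.09),((421,243),.048),((375,234),.013),((448,170),.065),((235,248),.065)]: print("by",a,ray_z(a,z).round(3))
E
```

```text
[ 5.4540e-01  3.3600e-02 -1.6431e+00  9.0200e-02  7.1100e-02  1.1000e-03] [-1.3  -0.29 -0.4  -0.24  0.4   0.24  1.5   0.28 -0.27 -0.26  0.26  0.3 ]
paddle [0.4487 0.0229 0.147 ] 0.0176 -0.0956
paddle [0.4717 0.0419 0.147 ] -0.003 -0.0741
paddle [ 0.469  -0.0006  0.147 ] 0.0396 -0.0737
paddle [0.4252 0.0039 0.147 ] 0.0383 -0.1177
paddle [0.4285 0.0458 0.147 ] -0.0037 -0.1174
(140, 434) [0.4492 0.0231 0.1389] 0.0174 -0.0951
(310, 290) [ 0.5451 -0.0876  0.0683] 0.1209 0.0085
(600, 238) [ 0.57   -0.2704  0.1054] 0.3014 0.0466
(30, 250) [0.5563 0.0847 0.1878] -0.0518 0.0072
side crop [244.  60.]
side crop [ 78. 124.]
side crop [602. 417.]
side crop [474. 499.]
by (430, 217) [ 0.378 -0.413  0.09 ]
by (421, 243) [ 0.285 -0.39   0.048]
by (375, 234) [ 0.32  -0.231  0.013]
by (448, 170) [ 0.546 -0.493  0.065]
by (235, 248) [0.284 0.275 0.065]
```

Run:
```python
from h import *
d=np.load("top0.npy"); print(d[190:208,298:314].round(3)); c=C["top"]
def w(u,v):
    z=d[v,u]; return (c["R"].T@(np.linalg.solve(c["intrinsics"],[u*z,v*z,z])-c["t"])).round(4)
for v in range(193,205,3): print([w(u,v)[2] for u in (300,303,306,309)])
```

```text
[[1.217 1.22  1.219 1.222 1.218 1.22  1.218 1.22  1.218 1.274 1.28  1.274
  1.275 1.275 1.277 1.281]
 [1.214 1.218 1.211 1.216 1.22  1.219 1.215 1.221 1.222 1.221 1.219 1.219
  1.219 1.22  1.222 1.28 ]
 [1.229 1.227 1.214 1.212 1.217 1.211 1.214 1.214 1.215 1.214 1.214 1.215
  1.214 1.216 1.212 1.299]
 [1.36  1.355 1.215 1.215 1.212 1.211 1.212 1.215 1.217 1.215 1.214 1.216
  1.214 1.218 1.214 1.357]
 [1.356 1.356 1.21  1.215 1.215 1.212 1.213 1.211 1.213 1.213 1.213 1.217
  0.    1.212 1.217 1.361]
 [1.362 1.367 1.21  1.206 1.207 1.212 1.211 1.211 1.213 1.216 1.216 1.215
  1.214 1.216 1.214 1.363]
 [1.359 1.208 1.214 1.215 1.216 1.212 1.214 1.215 1.214 1.215 1.215 1.209
  1.217 1.216 1.215 1.362]
 [1.354 1.213 1.212 1.214 1.211 1.212 1.217 1.212 1.216 1.215 1.216 1.211
  1.218 1.214 1.216 1.361]
 [1.358 1.212 1.212 1.211 1.211 1.212 1.211 1.219 1.212 1.214 1.215 1.213
  1.213 1.214 1.218 1.361]
 [1.359 1.213 1.212 1.21  1.209 1.212 1.211 1.212 1.211 1.212 1.215 1.216
  1.207 1.21  1.36  1.362]
 [1.354 1.211 1.209 1.209 1.214 1.214 1.213 1.216 1.21  1.209 1.215 1.214
  1.217 1.218 1.
[... 340 characters left out ...]
1.211 1.215 1.212 1.211 1.214 1.214 1.211 1.215
  1.214 1.212 1.359 1.354]
 [1.358 1.208 1.207 1.21  1.21  1.213 1.208 1.21  1.213 1.211 1.21  1.215
  1.21  1.212 0.    1.356]
 [1.353 1.361 1.358 1.357 1.352 1.359 1.355 1.356 1.354 1.358 1.357 1.216
  1.214 1.208 1.356 1.353]
 [1.36  1.358 1.357 1.352 1.359 1.355 1.357 1.355 1.356 1.354 1.356 1.358
  1.358 1.359 1.352 1.36 ]]
[np.float64(0.1435), np.float64(0.1477), np.float64(0.1417), np.float64(0.1429)]
[np.float64(0.1443), np.float64(0.1465), np.float64(0.1445), np.float64(0.149)]
[np.float64(0.1451), np.float64(0.145), np.float64(0.1468), np.float64(0.1418)]
[np.float64(0.1404), np.float64(0.1453), np.float64(0.1433), np.float64(0.1419)]
```

servo_tool:
  moves:
    - {"jaw": 0,"dx": 0.015,"dy": -0.05,"roll": -7}
    - {"jaw": 0,"dx": 0.015,"dy": -0.05,"roll": -7}
    - {"jaw": 0,"dx": 0.015,"dy": -0.05,"roll": -7}
    - {"jaw": 0,"dx": 0.015,"dy": -0.05,"roll": -7}
    - {"jaw": 0,"dx": 0.015,"dy": -0.05,"roll": -7}
    - {"jaw": 0,"dx": 0.02,"dy": -0.05,"roll": -7}
    - {"jaw": 0,"dx": 0.02,"dy": -0.05,"roll": -7}
    - {"jaw": 0,"dx": 0.02,"dy": -0.05,"roll": -7}
    - {"jaw": 0,"dx": 0.02,"dy": -0.05,"roll": -7}
    - {"jaw": 0,"dx": 0.02,"dy": -0.05,"roll": -7}
  newtons: 10

```text
$.moves[0]: bad value
```

servo_tool:
  moves:
    - {"jaw": 0.0,"dx": 0.015,"dy": -0.05,"dz": 0.0,"roll": -7.0}
    - {"jaw": 0.0,"dx": 0.015,"dy": -0.05,"dz": 0.0,"roll": -7.0}
    - {"jaw": 0.0,"dx": 0.015,"dy": -0.05,"dz": 0.0,"roll": -7.0}
    - {"jaw": 0.0,"dx": 0.015,"dy": -0.05,"dz": 0.0,"roll": -7.0}
    - {"jaw": 0.0,"dx": 0.015,"dy": -0.05,"dz": 0.0,"roll": -7.0}
    - {"jaw": 0.0,"dx": 0.02,"dy": -0.05,"dz": 0.0,"roll": -7.0}
    - {"jaw": 0.0,"dx": 0.02,"dy": -0.05,"dz": 0.0,"roll": -7.0}
    - {"jaw": 0.0,"dx": 0.02,"dy": -0.05,"dz": 0.0,"roll": -7.0}
    - {"jaw": 0.0,"dx": 0.02,"dy": -0.05,"dz": 0.0,"roll": -7.0}
    - {"jaw": 0.0,"dx": 0.02,"dy": -0.05,"dz": 0.0,"roll": -7.0}
  newtons: 10

```text
t: 1.35
eef_pos: [0.3982, 0.1354, 0.2266]
ee_rot: [-3.141, 0.0, -1.562]
force: [1.7, 0.0, -0.9]
width: 0.0007
gripper_force: 0.0
```

servo_tool:
  moves:
    - {"jaw": 0.0,"dx": 0.01,"dy": -0.025,"dz": 0.0,"roll": -1.0}
    - {"jaw": 0.0,"dx": 0.01,"dy": -0.025,"dz": 0.0,"roll": -1.0}
    - {"jaw": 0.0,"dx": 0.01,"dy": -0.025,"dz": 0.0,"roll": -1.0}
    - {"jaw": 0.0,"dx": 0.01,"dy": -0.025,"dz": 0.0,"roll": -1.0}
    - {"jaw": 0.0,"dx": 0.01,"dy": -0.026,"dz": 0.0,"roll": -0.8}
    - {"jaw": 0.0,"dx": 0.0,"dy": 0.0,"dz": -0.026,"roll": 0.0}
    - {"jaw": 0.0,"dx": 0.0,"dy": 0.0,"dz": -0.026,"roll": 0.0}
    - {"jaw": 0.0,"dx": 0.0,"dy": 0.0,"dz": -0.023,"roll": 0.0}
    - {"jaw": 0.0,"dx": 0.0,"dy": 0.0,"dz": 0.0,"roll": 0.0}
    - {"jaw": 0.0,"dx": 0.0,"dy": 0.0,"dz": 0.0,"roll": 0.0}

```text
t: 2.6
eef_pos: [0.4485, 0.0112, 0.1523]
ee_rot: [-3.141, 0.0, -1.642]
force: [-0.1, -0.3, 1.3]
width: 0.0002
gripper_force: 0.0
```

Run:
```python
from h import *
import cv2
p,d=grab_frame("side"); cv2.imwrite("pics/s1.png",cv2.resize(p[60:260,200:440,::-1],None,fx=3,fy=3,interpolation=cv2.INTER_CUBIC))
p,d=grab_frame("top"); cv2.imwrite("pics/t1.png",cv2.resize(p[110:220,170:420,::-1],None,fx=3.2,fy=3.2,interpolation=cv2.INTER_CUBIC))
s=get_state(); print(s["t"],s["eef_pos"],s["ee_rot"],s["force"])
```

```text
2.7 [0.44871128 0.01132785 0.1525756 ] [-3.14007951e+00  6.54813046e-04 -1.64202735e+00] [0.49211306 0.25054661 0.09611313]
```

View pics/s1.png

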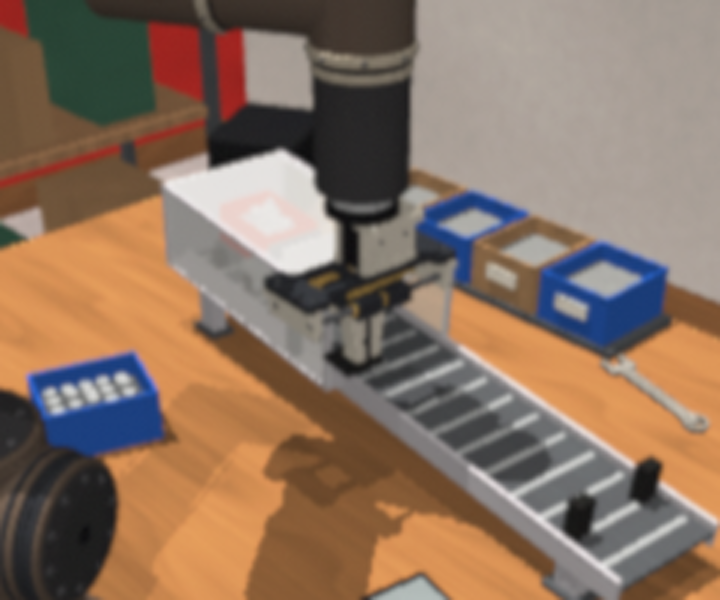

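View pics/t1.png

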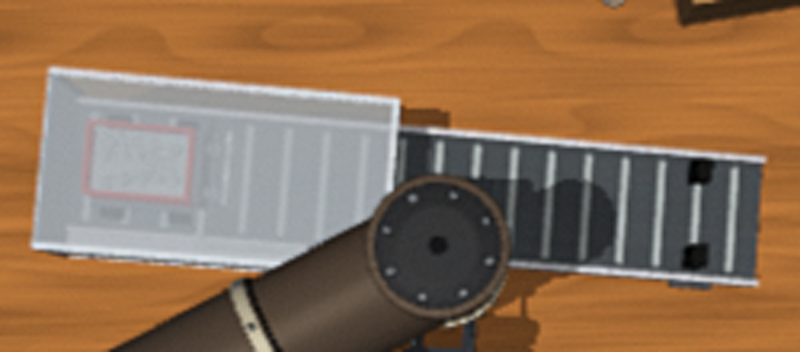

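The side crop shows the closed fingers standing over the paddle at about (355,360), with the gripper body clear of the hood. In the top crop the red bin outline is visible through the hood, with corners (90,120) (193,127) (188,202) (85,193). I'll write the tracker and catch planner before pressing.

```bash
cat > trk.py <<'E'
from h import *
import cv2
from scipy.optimize import differential_evolution, least_squares
Q=[.5454,.0336,-1.6431]; c,s_=np.cos(Q[2]),np.sin(Q[2]); deck=lambda x:.075-.06*x
def W(l): l=np.atleast_2d(l); return np.c_[Q[0]+c*l[:,0]-s_*l[:,1],Q[1]+s_*l[:,0]+c*l[:,1],l[:,2]]
def lane(X): d=np.array(X[:2])-Q[:2]; return np.array([c*d[0]+s_*d[1],-s_*d[0]+c*d[1]])
cor=[lane(ray_z((np.array(p)+.5)/3.2-.5+[170,110],deck(-.3)+.083)) for p in [(90,120),(193,127),(188,202),(85,193)]]
x0,x1=np.mean([cor[0][0],cor[3][0]]),np.mean([cor[1][0],cor[2][0]]); hy=.5*(np.mean([cor[0][1],cor[1][1]])-np.mean([cor[2][1],cor[3][1]]))
S=np.arange(-.03,.56,.001); k=np.linspace(-1,1,25)
def score(img,n="side"):
    im=cv2.GaussianBlur(img,(0,0),.8).astype(np.float32); red=im[:,:,0]-im[:,:,1:].mean(2); out=[]
    for s in S:
        P=[(x0+s,y,0) for y in hy*k]+[(x1+s,y,0) for y in hy*k]
        P=np.array(P); P[:,2]=deck(P[:,0])+.083; uv=proj(W(P),n).astype(np.float32)
        out.append(cv2.remap(red,uv[:,0],uv[:,1],cv2.INTER_LINEAR).mean())
    return np.array(out)
def track(img,lo=-.03,hi=.56):
    o=score(img); w=(S>=lo)&(S<=hi); i=np.flatnonzero(w)[np.argmax(o[w])]; j=slice(max(i-4,0),i+5); a=np.polyfit(S[j],o[j],2); return -a[1]/2/a[0],o[i]
def free(t,m): tau=m/1.5; v=m*9.81*.06/1.5; t=np.maximum(t,0); return v*(t-tau*(1-np.exp(-t/tau)))
def sim(steps,xf,m,t,dt=.0025):
    """steps: tool moves per row along lane (m); xf: face lane x now; t: time since release. -> max comp, contact s, end s, comp end, log"""
    s=free(t,m); v=(free(t+1e-4,m)-s)/1e-4; mx=0; sc=None; x=xf; L=[]
    for d in steps:
        for _ in range(int(.125/dt)):
            x+=d*dt/.125; b=max(0,s-.2-x)
            F=max(0,90*b+2*(v-d/.125)) if b>0 else 0
            if b>0 and sc is None: sc=s
            mx=max(mx,b); v+=dt*(m*9.81*.06-1.5*v-F)/m; s+=v*dt
        L.append((round(s,3),round(v,3),round(b,4)))
    return mx,sc,s,b,L
def trap(p):
    ts,a,vp,td,d=p; T=np.arange(0,21)*.125; tt=np.linspace(0,2.5,501); v=np.minimum(np.clip(a*(tt-ts),0,vp),np.clip(vp-d*(tt-td),0,None))
    P=np.r_[0,np.cumsum((v[1:]+v[:-1])/2*.005)]; return np.diff(np.interp(T,tt,P)).round(3)
def plan(xf,m,t,smin=.215,send=.42):
    def cost(p):
        st=trap(p); J=0
        for dm,dx in ((0,0),(.06,-.006),(-.06,.006)):
            mx,sc,s,b,_=sim(st,xf+dx,m+dm,t,.005); J=max(J,mx*1000)+(50 if sc is None else 2e3*max(0,smin-sc))+2e3*max(0,s-send)
        return J
    r=differential_evolution(cost,[(0,.8),(.3,3),(.1,.35),(.5,1.3),(.15,.8)],maxiter=25,popsize=8,seed=1); return r,trap(r.x)
E
python3 - <<'E'
from trk import *
print(np.array(cor).round(4),x0,x1,hy)
for n in range(2):
    im,_=grab_frame("side"); print(track(im)); 
o=score(im); print(o[::20].round(0))
import time; t=time.time(); r,st=plan(.0405,.76,.65); print(r.x,r.fun,st,time.time()-t)
for m,dx in((.76,0),(.9,0),(.76,.008),(.76,-.008)): print(sim(st,.0405+dx,m,.65)[:4])
print(sim(st,.0405,.76,.65)[4])
E
```

```text
[[-0.3406  0.0524]
 [-0.2355  0.0509]
 [-0.2356 -0.0264]
 [-0.3404 -0.0228]] -0.34047475609407785 -0.23554758989914665 0.03811587839196094
(np.float64(0.553828954171894), np.float32(57.38991))
(np.float64(0.5536902020247016), np.float32(57.323643))
[ 8. 10. 22. 13.  8.  9.  9. 16. 10.  4. 16.  5.  8. 17. 10. 27. 25. 30.
 34. 35. 38. 46. 53. 52. 54. 54. 55. 55. 56. 57.]
[0.50098959 1.41339052 0.20188905 0.94751996 0.21968853] 8.603027852669115 [0.    0.    0.    0.    0.011 0.025 0.025 0.025 0.022 0.019 0.015 0.012
 0.008 0.005 0.001 0.    0.    0.    0.    0.   ] 7.673693656921387
(np.float64(0.006709617599276449), np.float64(0.2795717593667278), np.float64(0.4138343891164832), np.float64(0.005335731264222043))
(np.float64(0.012255165065196902), np.float64(0.2475962602393271), np.float64(0.4148745008952145), np.float64(0.006360151004693337))
(np.float64(0.00753380624229244), np.float64(0.30703105385249063), np.float64(0.4217306479381687), np.float64(0.005234440811336394))
(np.float64(0.006903351857539791), np.float64(0.2510766821166778), np.float64(0.40595179568445733), np.float64(0.
[... 419 characters left out ...]
 np.float64(0.153), np.float64(0.0021)), (np.float64(0.37), np.float64(0.155), np.float64(0.0024)), (np.float64(0.388), np.float64(0.125), np.float64(0.0052)), (np.float64(0.401), np.float64(0.082), np.float64(0.006)), (np.float64(0.408), np.float64(0.047), np.float64(0.0058)), (np.float64(0.413), np.float64(0.028), np.float64(0.0053)), (np.float64(0.415), np.float64(0.004), np.float64(0.0064)), (np.float64(0.414), np.float64(-0.011), np.float64(0.0057)), (np.float64(0.413), np.float64(-0.006), np.float64(0.0045)), (np.float64(0.413), np.float64(0.004), np.float64(0.0044)), (np.float64(0.414), np.float64(0.005), np.float64(0.005)), (np.float64(0.414), np.float64(-0.001), np.float64(0.0053))]
```

```bash
sed -i 's/for y in hy\*k/for y in yc+hy*k/g; s/^S=np.arange/yc=np.mean([a[1] for a in cor]); S=np.arange/' trk.py
python3 - <<'E'
from trk import *
im,_=grab_frame("side"); print(track(im,-.03,.25)); o=score(im); print(o[::10].round(0)); print(get_state()["eef_pos"])
E
```

```text
(np.float64(0.011625397318537399), np.float32(20.978437))
[ 7.  8. 10. 16. 21. 18. 13.  9.  8.  8.  8.  8.  9. 10. 14. 15. 10.  6.
  5. 13. 15.  7.  5.  7. 11. 17. 18. 15. 16. 24. 36. 35. 34. 37. 41. 44.
 46. 46. 47. 51. 55. 60. 64. 69. 70. 70. 70. 70. 71. 72. 72. 73. 73. 73.
 74. 74. 74. 74. 75. 73.]
[0.44845014 0.01124481 0.1522607 ]
```

servo_tool:
  moves:
    - {"jaw": 0.0,"dx": 0.0,"dy": 0.0,"dz": 0.0,"roll": 0.0}
    - {"jaw": 0.0,"dx": 0.0,"dy": 0.0,"dz": 0.0,"roll": 0.0}
    - {"jaw": 0.0,"dx": 0.0,"dy": 0.0,"dz": 0.0,"roll": 0.0}
    - {"jaw": 0.0,"dx": 0.0,"dy": 0.0,"dz": 0.0,"roll": 0.0}
    - {"jaw": 0.0,"dx": 0.0,"dy": 0.0,"dz": -0.008,"roll": 0.0}
    - {"jaw": 0.0,"dx": 0.0,"dy": 0.0,"dz": -0.013,"roll": 0.0}
    - {"jaw": 0.0,"dx": 0.0,"dy": 0.0,"dz": -0.013,"roll": 0.0}
    - {"jaw": 0.0,"dx": 0.0,"dy": 0.0,"dz": 0.02,"roll": 0.0}
    - {"jaw": 0.0,"dx": 0.046,"dy": -0.013,"dz": 0.0,"roll": 0.0}
    - {"jaw": 0.0,"dx": 0.047,"dy": -0.013,"dz": -0.033,"roll": 0.0}

```text
t: 4.1
eef_pos: [0.5441, -0.0146, 0.1059]
ee_rot: [-3.136, 0.002, -1.641]
force: [-0.1, 0.7, 0.7]
width: 0.0007
gripper_force: 0.0
```

Run:
```python
from trk import *
D=[]
for i in range(4):
    t=get_state()["t"]; im,_=grab_frame("side"); s,q=track(im,-.02,.25); D.append((t,s-.0116,q))
    if i==3: cv2.imwrite("pics/s2.png",cv2.resize(im[60:260,200:440,::-1],None,fx=3,fy=3))
st=get_state(); D=np.array(D); print(D.round(4)); print(st["t"],st["eef_pos"],st["force"],lane(st["eef_pos"]))
np.save("D.npy",D)
for m in (.72,.76,.85,.95):
    r=least_squares(lambda p:(free(D[:,0]-p[0],m)-.003-D[:,1])*1e3,[3.4]); print(m,r.x,r.fun.round(1),free(st["t"]-r.x,m)-.003)
```

```text
[[ 4.1     0.0445 21.7728]
 [ 4.15    0.0533 21.4325]
 [ 4.2     0.0628 21.5752]
 [ 4.25    0.0726 21.5088]]
4.3 [ 0.53990914 -0.01577849  0.10144652] [-1.26052559  0.21609791  0.36867761] [ 0.04964614 -0.00190938]
0.72 [3.63495018] [-0.3  0.   0.   0.2] [0.08321136]
0.76 [3.64030157] [-0.5 -0.1  0.1  0.5] [0.08373357]
0.85 [3.65027892] [-1.  -0.3  0.2  1. ] [0.08475405]
0.95 [3.65890928] [-1.5 -0.6  0.3  1.5] [0.08568858]
```

Run:
```python
from trk import *
r,st=plan(.043,.76,.66,smin=.245); print(r.x.round(3),r.fun,(st*1000).round(0))
for m,dx in((.72,0),(.76,0),(.85,0),(.76,.008),(.76,-.008),(.72,.008)): print(m,dx,np.round(sim(st,.043+dx,m,.66)[:4],4))
print(np.array(sim(st,.043,.76,.66)[4]))
```

```text
[0.504 1.597 0.201 1.017 0.288] 8.73170343549462 [ 0.  0.  0.  0. 12. 25. 25. 25. 23. 19. 15. 10.  6.  1.  0.  0.  0.  0.
  0.  0.]
0.72 0 [0.0075 0.3105 0.4085 0.0045]
0.76 0 [0.0076 0.2852 0.4089 0.0049]
0.85 0 [0.0094 0.2533 0.4098 0.0058]
0.76 0.008 [0.0079 0.3127 0.4168 0.0048]
0.76 -0.008 [0.0076 0.2566 0.401  0.005 ]
0.72 0.008 [0.0085 0.3398 0.4166 0.0046]
[[ 0.115   0.235   0.    ]
 [ 0.145   0.249   0.    ]
 [ 0.177   0.26    0.    ]
 [ 0.21    0.268   0.    ]
 [ 0.244   0.275   0.    ]
 [ 0.279   0.28    0.    ]
 [ 0.312   0.229   0.0061]
 [ 0.336   0.164   0.0052]
 [ 0.355   0.157   0.0017]
 [ 0.375   0.158   0.0025]
 [ 0.393   0.124   0.0055]
 [ 0.404   0.066   0.0073]
 [ 0.41    0.023   0.0064]
 [ 0.41   -0.005   0.0064]
 [ 0.409  -0.012   0.0051]
 [ 0.408  -0.001   0.0042]
 [ 0.409   0.006   0.0046]
 [ 0.409   0.003   0.0053]
 [ 0.409  -0.002   0.0053]
 [ 0.409  -0.002   0.0049]]
```

servo_tool:
  moves:
    - {"jaw": 0.0,"dx": 0.002,"dy": 0.0,"dz": 0.003,"roll": 0.0}
    - {"jaw": 0.0,"dx": 0.0,"dy": 0.0,"dz": 0.0,"roll": 0.0}
    - {"jaw": 0.0,"dx": 0.0,"dy": 0.0,"dz": 0.0,"roll": 0.0}
    - {"jaw": 0.0,"dx": 0.0,"dy": 0.0,"dz": 0.0,"roll": 0.0}
    - {"jaw": 0.0,"dx": -0.001,"dy": -0.012,"dz": -0.0007,"roll": 0.0}
    - {"jaw": 0.0,"dx": -0.0018,"dy": -0.025,"dz": -0.0015,"roll": 0.0}
    - {"jaw": 0.0,"dx": -0.0018,"dy": -0.025,"dz": -0.0015,"roll": 0.0}
    - {"jaw": 0.0,"dx": -0.0018,"dy": -0.025,"dz": -0.0015,"roll": 0.0}
    - {"jaw": 0.0,"dx": -0.0017,"dy": -0.023,"dz": -0.0014,"roll": 0.0}
    - {"jaw": 0.0,"dx": -0.0014,"dy": -0.019,"dz": -0.0011,"roll": 0.0}

```text
t: 5.55
eef_pos: [0.5331, -0.1454, 0.0997]
ee_rot: [3.141, -0.0, -1.643]
force: [-0.1, 1.1, 0.2]
width: 0.0005
gripper_force: 0.1
```

servo_tool:
  moves:
    - {"jaw": 0.0,"dx": -0.0011,"dy": -0.015,"dz": -0.0009,"roll": 0.0}
    - {"jaw": 0.0,"dx": -0.0007,"dy": -0.01,"dz": -0.0006,"roll": 0.0}
    - {"jaw": 0.0,"dx": -0.0004,"dy": -0.006,"dz": -0.0004,"roll": 0.0}
    - {"jaw": 0.0,"dx": -0.0001,"dy": -0.001,"dz": 0.0,"roll": 0.0}
    - {"jaw": 0.0,"dx": 0.0,"dy": 0.0,"dz": 0.0,"roll": 0.0}
    - {"jaw": 0.0,"dx": 0.0,"dy": 0.0,"dz": 0.0,"roll": 0.0}
    - {"jaw": 0.0,"dx": 0.0,"dy": 0.0,"dz": 0.0,"roll": 0.0}
    - {"jaw": 0.0,"dx": 0.0,"dy": 0.0,"dz": 0.0,"roll": 0.0}
    - {"jaw": 0.0,"dx": 0.0,"dy": 0.0,"dz": 0.0,"roll": 0.0}
    - {"jaw": 0.0,"dx": 0.0,"dy": 0.0,"dz": 0.0,"roll": 0.0}

```text
t: 6.8
eef_pos: [0.5313, -0.1759, 0.098]
ee_rot: [-3.141, -0.0, -1.642]
force: [0.8, -0.6, -0.8]
width: 0.0006
gripper_force: 0.2
```

Run:
```python
from trk import *
im,_=grab_frame("side"); s=track(im,.2,.54); st=get_state(); print(s,st["t"],st["eef_pos"],lane(st["eef_pos"]),st["force"])
cv2.imwrite("pics/s3.png",cv2.resize(im[80:280,240:480,::-1],None,fx=3,fy=3,interpolation=cv2.INTER_CUBIC))
```

```text
(np.float64(0.3078245106110793), np.float32(61.427258)) 6.85 [ 0.53134001 -0.1759441   0.09798664] [0.21001231 0.00111435] [-0.41964113 -0.72931269 -0.1653702 ]
```

View pics/s3.png

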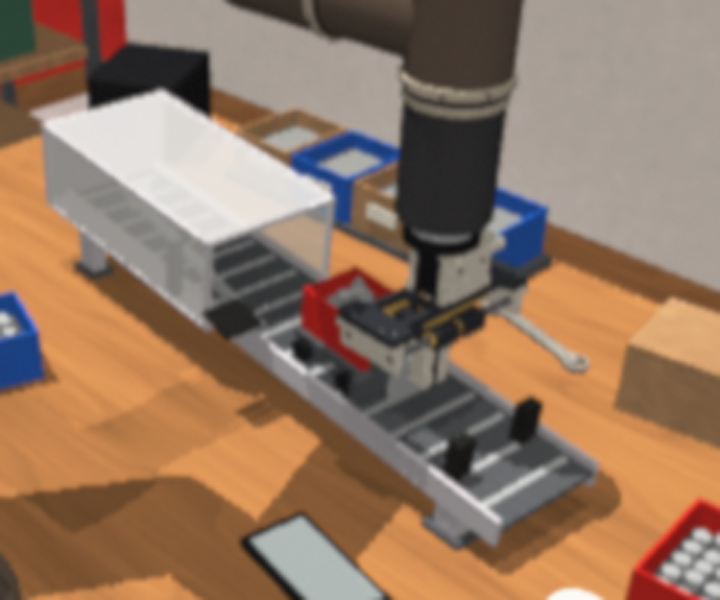

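Contact was held: the carriage has stopped mid-lane with the fingers at about (430,370) against the buffer, well short of the bumpers at (460,455) and (527,418). Now I hold it, then ease it down.

servo_tool:
  moves:
    - {"jaw": 0.0,"dx": 0.0,"dy": 0.0,"dz": 0.0,"roll": 0.0}
    - {"jaw": 0.0,"dx": 0.0,"dy": 0.0,"dz": 0.0,"roll": 0.0}
    - {"jaw": 0.0,"dx": 0.0,"dy": 0.0,"dz": 0.0,"roll": 0.0}
    - {"jaw": 0.0,"dx": 0.0,"dy": 0.0,"dz": 0.0,"roll": 0.0}
    - {"jaw": 0.0,"dx": 0.0,"dy": 0.0,"dz": 0.0,"roll": 0.0}
    - {"jaw": 0.0,"dx": 0.0,"dy": 0.0,"dz": 0.0,"roll": 0.0}
    - {"jaw": 0.0,"dx": 0.0,"dy": 0.0,"dz": 0.0,"roll": 0.0}
    - {"jaw": 0.0,"dx": 0.0,"dy": 0.0,"dz": 0.0,"roll": 0.0}
    - {"jaw": 0.0,"dx": 0.0,"dy": 0.0,"dz": 0.0,"roll": 0.0}
    - {"jaw": 0.0,"dx": 0.0,"dy": 0.0,"dz": 0.0,"roll": 0.0}

```text
t: 8.1
eef_pos: [0.5313, -0.176, 0.098]
ee_rot: [-3.142, -0.0, -1.642]
force: [0.4, -0.8, 0.5]
width: 0.0006
gripper_force: 0.2
```

servo_tool:
  moves:
    - {"jaw": 0.0,"dx": 0.0,"dy": 0.0,"dz": 0.0,"roll": 0.0}
    - {"jaw": 0.0,"dx": 0.0,"dy": 0.0,"dz": 0.0,"roll": 0.0}
    - {"jaw": 0.0,"dx": 0.0,"dy": 0.0,"dz": 0.0,"roll": 0.0}
    - {"jaw": 0.0,"dx": 0.0,"dy": 0.0,"dz": 0.0,"roll": 0.0}
    - {"jaw": 0.0,"dx": 0.0,"dy": 0.0,"dz": 0.0,"roll": 0.0}
    - {"jaw": 0.0,"dx": 0.0,"dy": 0.0,"dz": 0.0,"roll": 0.0}
    - {"jaw": 0.0,"dx": 0.0,"dy": 0.0,"dz": 0.0,"roll": 0.0}
    - {"jaw": 0.0,"dx": 0.0,"dy": 0.0,"dz": 0.0,"roll": 0.0}
    - {"jaw": 0.0,"dx": 0.0,"dy": 0.0,"dz": 0.0,"roll": 0.0}
    - {"jaw": 0.0,"dx": 0.0,"dy": 0.0,"dz": 0.0,"roll": 0.0}

```text
t: 9.35
eef_pos: [0.5313, -0.1759, 0.098]
ee_rot: [-3.142, 0.0, -1.642]
force: [0.3, 0.2, 0.0]
width: 0.0008
gripper_force: 0.2
```

servo_tool:
  moves:
    - {"jaw": 0.0,"dx": -0.0001,"dy": -0.002,"dz": -0.0001,"roll": 0.0}
    - {"jaw": 0.0,"dx": -0.0002,"dy": -0.003,"dz": -0.0002,"roll": 0.0}
    - {"jaw": 0.0,"dx": -0.0003,"dy": -0.004,"dz": -0.0002,"roll": 0.0}
    - {"jaw": 0.0,"dx": -0.0004,"dy": -0.005,"dz": -0.0003,"roll": 0.0}
    - {"jaw": 0.0,"dx": -0.0004,"dy": -0.005,"dz": -0.0003,"roll": 0.0}
    - {"jaw": 0.0,"dx": -0.0004,"dy": -0.005,"dz": -0.0003,"roll": 0.0}
    - {"jaw": 0.0,"dx": -0.0004,"dy": -0.005,"dz": -0.0003,"roll": 0.0}
    - {"jaw": 0.0,"dx": -0.0004,"dy": -0.005,"dz": -0.0003,"roll": 0.0}
    - {"jaw": 0.0,"dx": -0.0004,"dy": -0.005,"dz": -0.0003,"roll": 0.0}
    - {"jaw": 0.0,"dx": -0.0004,"dy": -0.005,"dz": -0.0003,"roll": 0.0}

```text
t: 10.6
eef_pos: [0.5278, -0.2203, 0.0953]
ee_rot: [3.142, -0.0, -1.642]
force: [-0.0, 0.0, 1.1]
width: 0.0006
gripper_force: 0.2
```

servo_tool:
  moves:
    - {"jaw": 0.0,"dx": -0.0004,"dy": -0.005,"dz": -0.0003,"roll": 0.0}
    - {"jaw": 0.0,"dx": -0.0004,"dy": -0.005,"dz": -0.0003,"roll": 0.0}
    - {"jaw": 0.0,"dx": -0.0004,"dy": -0.005,"dz": -0.0003,"roll": 0.0}
    - {"jaw": 0.0,"dx": -0.0004,"dy": -0.005,"dz": -0.0003,"roll": 0.0}
    - {"jaw": 0.0,"dx": -0.0004,"dy": -0.005,"dz": -0.0003,"roll": 0.0}
    - {"jaw": 0.0,"dx": -0.0004,"dy": -0.005,"dz": -0.0003,"roll": 0.0}
    - {"jaw": 0.0,"dx": -0.0004,"dy": -0.005,"dz": -0.0003,"roll": 0.0}
    - {"jaw": 0.0,"dx": -0.0004,"dy": -0.005,"dz": -0.0003,"roll": 0.0}
    - {"jaw": 0.0,"dx": -0.0004,"dy": -0.005,"dz": -0.0003,"roll": 0.0}
    - {"jaw": 0.0,"dx": -0.0003,"dy": -0.004,"dz": -0.0002,"roll": 0.0}

```text
t: 11.85
eef_pos: [0.5239, -0.2693, 0.0924]
ee_rot: [3.142, -0.0, -1.642]
force: [0.2, -0.4, -0.4]
width: 0.0004
gripper_force: 0.2
```

Run:
```python
from trk import *
im,_=grab_frame("side"); st=get_state(); print(st["t"],st["eef_pos"],lane(st["eef_pos"]),st["force"])
cv2.imwrite("pics/s4.png",cv2.resize(im[140:270,310:470,::-1],None,fx=4.5,fy=4.5,interpolation=cv2.INTER_CUBIC))
```

```text
11.9 [ 0.52389482 -0.26956484  0.09236907] [0.30392628 0.00045185] [-1.45342632 -2.08894789 -0.08837024]
```

View pics/s4.png

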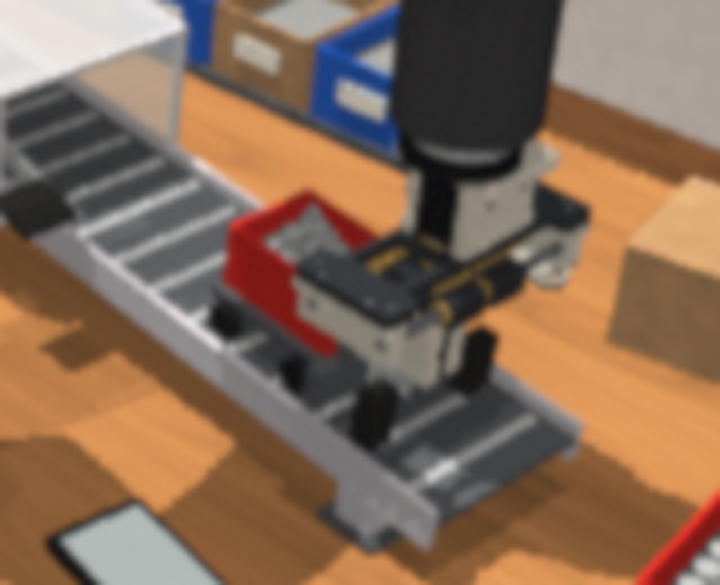

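The carriage follows the fingers, which are now entering between the bumpers at (375,410) and (480,360). I'll slow down for the last 35 mm, then back off.

servo_tool:
  moves:
    - {"jaw": 0.0,"dx": -0.0002,"dy": -0.003,"dz": -0.0002,"roll": 0.0}
    - {"jaw": 0.0,"dx": -0.0002,"dy": -0.003,"dz": -0.0002,"roll": 0.0}
    - {"jaw": 0.0,"dx": -0.0002,"dy": -0.003,"dz": -0.0002,"roll": 0.0}
    - {"jaw": 0.0,"dx": -0.0002,"dy": -0.003,"dz": -0.0002,"roll": 0.0}
    - {"jaw": 0.0,"dx": -0.0002,"dy": -0.003,"dz": -0.0002,"roll": 0.0}
    - {"jaw": 0.0,"dx": -0.0002,"dy": -0.0025,"dz": -0.0001,"roll": 0.0}
    - {"jaw": 0.0,"dx": -0.0002,"dy": -0.0025,"dz": -0.0001,"roll": 0.0}
    - {"jaw": 0.0,"dx": -0.0002,"dy": -0.0025,"dz": -0.0001,"roll": 0.0}
    - {"jaw": 0.0,"dx": -0.0002,"dy": -0.002,"dz": -0.0001,"roll": 0.0}
    - {"jaw": 0.0,"dx": -0.0001,"dy": -0.002,"dz": -0.0001,"roll": 0.0}

```text
t: 13.15
eef_pos: [0.522, -0.2956, 0.0909]
ee_rot: [3.142, 0.0, -1.642]
force: [-0.8, -0.1, 0.0]
width: 0.0005
gripper_force: 0.2
```

servo_tool:
  moves:
    - {"jaw": 0.0,"dx": -0.0001,"dy": -0.002,"dz": -0.0001,"roll": 0.0}
    - {"jaw": 0.0,"dx": -0.0001,"dy": -0.002,"dz": -0.0001,"roll": 0.0}
    - {"jaw": 0.0,"dx": -0.0001,"dy": -0.002,"dz": -0.0001,"roll": 0.0}
    - {"jaw": 0.0,"dx": -0.0001,"dy": -0.002,"dz": -0.0001,"roll": 0.0}
    - {"jaw": 0.0,"dx": -0.0001,"dy": -0.002,"dz": -0.0001,"roll": 0.0}
    - {"jaw": 0.0,"dx": -0.0001,"dy": -0.002,"dz": -0.0001,"roll": 0.0}
    - {"jaw": 0.0,"dx": -0.0001,"dy": -0.002,"dz": -0.0001,"roll": 0.0}
    - {"jaw": 0.0,"dx": -0.0001,"dy": -0.002,"dz": -0.0001,"roll": 0.0}
    - {"jaw": 0.0,"dx": -0.0001,"dy": -0.002,"dz": -0.0001,"roll": 0.0}
    - {"jaw": 0.0,"dx": -0.0001,"dy": -0.002,"dz": -0.0001,"roll": 0.0}

```text
t: 14.4
eef_pos: [0.5211, -0.3156, 0.09]
ee_rot: [-3.142, 0.0, -1.642]
force: [-0.6, 0.3, 0.1]
width: 0.0003
gripper_force: 0.0
```

servo_tool:
  moves:
    - {"jaw": 0.0,"dx": -0.0002,"dy": -0.003,"dz": -0.0001,"roll": 0.0}
    - {"jaw": 0.0,"dx": -0.0003,"dy": -0.004,"dz": -0.0001,"roll": 0.0}
    - {"jaw": 0.0,"dx": -0.0004,"dy": -0.005,"dz": 0.0,"roll": 0.0}
    - {"jaw": 0.0,"dx": -0.0004,"dy": -0.006,"dz": 0.0,"roll": 0.0}
    - {"jaw": 0.0,"dx": 0.0,"dy": 0.0,"dz": 0.02,"roll": 0.0}
    - {"jaw": 0.0,"dx": 0.0,"dy": 0.0,"dz": 0.03,"roll": 0.0}
    - {"jaw": 0.0,"dx": 0.0,"dy": 0.0,"dz": 0.03,"roll": 0.0}
    - {"jaw": 0.0,"dx": 0.0,"dy": 0.0,"dz": 0.03,"roll": 0.0}
    - {"jaw": 0.0,"dx": 0.0,"dy": 0.0,"dz": 0.02,"roll": 0.0}
    - {"jaw": 0.0,"dx": 0.0,"dy": 0.0,"dz": 0.0,"roll": 0.0}

```text
t: 15.65
eef_pos: [0.5206, -0.3341, 0.2216]
ee_rot: [-3.138, -0.001, -1.642]
force: [0.5, 0.5, -0.4]
width: 0.0003
gripper_force: 0.0
```

Run:
```python
from trk import *
im,_=grab_frame("side"); st=get_state(); print(st["t"],st["eef_pos"],lane(st["eef_pos"]),st["force"])
cv2.imwrite("pics/s5.png",cv2.resize(im[100:300,270:490,::-1],None,fx=3,fy=3,interpolation=cv2.INTER_CUBIC))
```

```text
15.7 [ 0.51991754 -0.33368509  0.2201859 ] [0.36816633 0.00111705] [ 0.04721927 -0.56248332 -0.75038452]
```

View pics/s5.png

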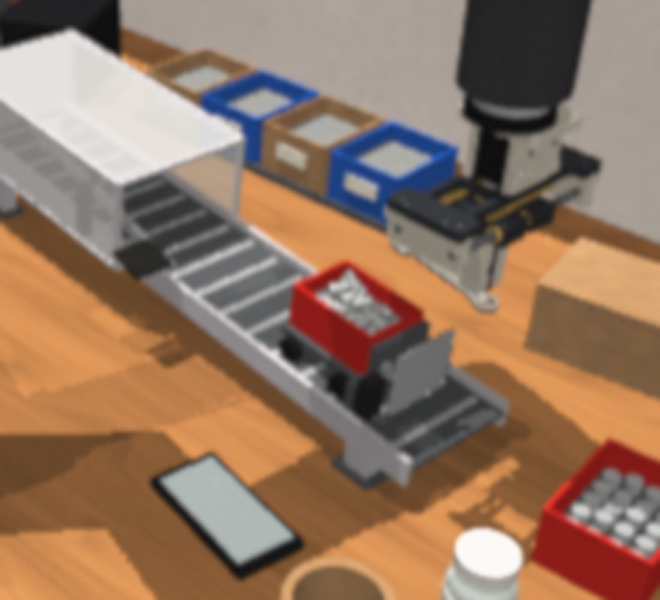

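The carriage rests on the bumpers, with its buffer plate at about (415,375) projecting past them. The gripper is clear and the bystanders are untouched.

```bash
python3 -c "
from station import *
print(job_done())"
```

```text
the job is handed in; nothing more can be done
None
```

The job is handed in. The carriage was released, caught by its buffer mid-lane, held for over two seconds and eased onto the bumpers, where it rests with the arm clear; buffer compression was never measured, only predicted at 8–9 mm of the 15 mm allowed.

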